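# Change over the price-sticker trays

## Task

The pricing desk is changing from blue stickers to yellow, and only one of the two may be out at a time. Push the blue tray fully home, then hook a fingertip behind the lip of the yellow tray and draw it out along its rail as far as it goes, and leave it out. Only push and pull with the fingers: do not pinch a lip between them, and leave the green tray and everything else on the desk where they are.

Things in the scene. Friction and masses are not known exactly. Their poses are not given: they have to be found in the camera images.
- blue_lip (a point): Middle of the top edge of the blue tray's upright front lip, a blue panel 96 mm wide, 10 thick; the edge is 48 above the table, the tray's floor 13. Axes: x = level, from the lip into the housing (tray opens along -x), y = along the lip, z = up. Behind the lip lies an open-topped well, 60 long to the housing when shut (longer when open), 90 wide between side walls 29 above the table.
- blue_unit: The blue tray's fixed grey housing, 106 mm wide, 170 deep, top 66 above the table, a blue dot on it. Origin: under the lip's place when shut, 6 above the table; axes as the lip's; housing from x = 65 to 235. A sticker roll 68 across is fixed in the tray, 112 behind the lip. The three units stand 115 apart in a row, in any order, facing one way on a 6 thick plywood board.
- blue_tray (a joint): How far the blue tray is drawn out along its rail, in m: 0 = fully home, 0.100 = against its end stop. The rail drags with about 2 N; the tray stays where it is left.
- yellow_lip (a point): Middle of the top edge of the yellow tray's upright front lip, a yellow panel 96 mm wide, 10 thick; the edge is 48 above the table, the tray's floor 13. Axes: x = level, from the lip into the housing (tray opens along -x), y = along the lip, z = up. Behind the lip lies an open-topped well, 60 long to the housing when shut (longer when open), 90 wide between side walls 29 above the table.
- yellow_unit: The yellow tray's fixed grey housing, 106 mm wide, 170 deep, top 66 above the table, a yellow dot on it. Origin: under the lip's place when shut, 6 above the table; axes as the lip's; housing from x = 65 to 235. A sticker roll 68 across is fixed in the tray, 112 behind the lip. The three units stand 115 apart in a row, in any order, facing one way on a 6 thick plywood board.
- yellow_tray (a joint): How far the yellow tray is drawn out along its rail, in m: 0 = fully home, 0.100 = against its end stop. The rail drags with about 2 N; the tray stays where it is left.
- green_lip (a point): Middle of the top edge of the green tray's upright front lip, a green panel 96 mm wide, 10 thick; the edge is 48 above the table, the tray's floor 13. Axes: x = level, from the lip into the housing (tray opens along -x), y = along the lip, z = up. Behind the lip lies an open-topped well, 60 long to the housing when shut (longer when open), 90 wide between side walls 29 above the table.
- green_unit: The green tray's fixed grey housing, 106 mm wide, 170 deep, top 66 above the table, a green dot on it. Origin: under the lip's place when shut, 6 above the table; axes as the lip's; housing from x = 65 to 235. A sticker roll 68 across is fixed in the tray, 112 behind the lip. The three units stand 115 apart in a row, in any order, facing one way on a 6 thick plywood board.
- green_tray (a joint): How far the green tray is drawn out along its rail, in m: 0 = fully home, 0.100 = against its end stop. The rail drags with about 2 N; the tray stays where it is left.
- roll_a: Bystander: loose orange sticker roll, 60 across, 14 high, with a 26 hole, lying flat on top of the yellow tray's housing, about 120 behind the lip's shut place. Sizes in mm. Origin: centre of its underside.
- case: Bystander: one loose black disc case with a red cover, 124 x 142 x 10, flat on the table to the right. Sizes in mm. Origin: centre of its underside.
- cds: Bystander: stack of five disc cases, 124 x 142 x 50, on the table right of the trays. Sizes in mm. Origin: centre of its underside.
- bottle: Bystander: clear bottle, 64 across, 200 high, standing right of the trays. Sizes in mm. Origin: centre of its underside.
- mug: Bystander: blue mug, 80 across, 90 high, standing left of the trays. Sizes in mm. Origin: centre of its underside.
- brush: Bystander: record brush with wooden back, 35 x 110 x 30, lying on the table between robot and trays. Sizes in mm. Origin: centre of its underside.
- roll_b: Bystander: loose white sticker roll, 68 across, 26 high, lying flat on the table between robot and trays. Sizes in mm. Origin: centre of its underside.

How it is judged:
By the outcome, as a careful person would: the job done as asked, in the order asked, and still so for the second after the job is handed in, with the robot touching nothing.
It also fails if it takes over 38 s, if anything falls off the work surface, if the arm or the gripper's body presses on something with over 40 N, if the wrist force passes 120 N, or if a joint passes its speed limit or range.

## Robot

A 6-joint arm with a two-finger parallel gripper is mounted at the origin on the work surface. World frame = base frame: x ahead of the robot, y to its left, z up, the work surface at z = 0. Lengths are in m, angles in rad, forces in N, time in s.
With the tool pointing down it reaches from about 0.35 to 0.775 m from the base axis. Payload 7.3 kg.
Tool frame: the origin (TCP) lies at the very end of the fingers, on their centre line; the grasp point (between the pads) lies 19 mm behind it (robot.pinch_z is the distance from the TCP to the grasp point, in m); z points along the fingers, y is the line along which they close (so a half turn about z gives the same grasp; the last joint's range is limited). The gripper opens to 92 mm and grips with 3 to 60 N. Pads are 19 mm wide; open, the fingers measure 130 mm over their backs; the gripper's body (75 mm by 190 mm) begins 47 mm behind the grasp point.
Start: joints at [1.053, 0.342, 1.524, -0, 1.275, -0.146], TCP at [0.191, 0.489, 0.227] pointing down, gripper open.
Joint ranges: [-2.53, 2.53], [-0.77, 2.02], [0.04, 2.7], [-1, 4.14], [0.28, 2.66], [-3.11, 3.11]. Speed limits (rad/s): [2.57, 2.57, 3.14, 3.14, 3.14, 3.14].

## Interface

Orientations are given as [roll, pitch, yaw] about the fixed x, y, z axes, in that order (R = Rz(yaw) Ry(pitch) Rx(roll)).
In Python, from cell import robot gives the robot as it stands.
- The arm moves only by the tool move_arm, never from a script. Its argument "motion" is a list of rows, each a list of 6 numbers: the shift along the tool's x, y, z in units of 0.1 m (1.0 is 0.1 m), then the turn, a rotation vector about the tool's x, y, z in units of pi rad (1.0 is pi rad). In form: [[dx, dy, dz, rx, ry, rz], ...]. A call has 1 to 12 rows; each row is the pose to reach, as a shift and turn from the pose commanded when the call began, along the tool's axes at that moment, turning the shorter way round; what a row does not reach only later rows make up. A row lasts 1/8 s, in which the tool goes at most 62.5 mm and 10.7 degrees, less where a joint would pass 70% of its speed; a pose out of reach is approached as far as the arm can. A call with a number of a shift or a turn outside -1 to 1 is refused whole. A call with a gripper value outside its range is refused whole. "fingers" is the opening, from -1 (shut) to 1 (fully open), set as the call begins (left out, the last holds). The fingers move at their own pace and stop on an object; "newtons" is the grip in N (left out, the last holds). Time passes only in rows, so rows that repeat a pose let the fingers close. It gives the time, the measured TCP pose, the force, the opening and the grip force at its end, in the units of the state.
- robot.observe(): the state, without advancing time (a new reading comes with each control period).
- robot.read_camera(name): name is "scene" or "top" or "wrist"; returns a dict with "image" (420x560x3 uint8, red, green, blue), "range_z" (420x560 float32, m along the optical axis (not along the pixel's ray), 0 where there is no reading), "vfov" (degrees; the focal length in pixels is half the picture's height over the tangent of half this angle, whatever the lens; pixels are square), "cx", "cy" (the principal point, pixels), "extrinsics" (4x4, takes a point from camera to world coordinates); the wrist camera has in their place "hand_eye" (4x4, takes a point from camera to tool coordinates, whose origin is the TCP and whose axes are the flange's). Camera axes: x right, y up, looking along -z (the intrinsics and any distortion apply to the point x, -y, -z); pixel columns grow to the right and rows downward; lengths in m; the calibration is good to about 2 mm. A picture is of the moment at which its call begins: read the wrist's pose just before it.
- robot.hand_in(): hands the job in; it is judged then, once.
The state is a dict: "time": time; "qpos": joint angles; "qvel": joint speeds; "joint_efforts": joint torques, N m; "tool_pos": TCP position; "tool_rot": TCP orientation; "contact_force": force on the tool from outside, world axes, zero at the start; "torque": the same for the moment, N m; "opening": finger opening in m; "grip_force": force on a finger pad.
Only numpy, scipy, OpenCV 4.12 (cv2) and the standard library are available. Lean on these libraries where they do the work, as an engineer would, in place of code of your own. Each camera call takes 0.05 s, during which the arm holds its last target. There are 200 camera calls.

## Working session

There is one attempt and no reset: what is moved stays moved. The work goes in short steps, Python scripts to look and compute and a tool call to move; the robot and the scene stay as the last step left them, time stands still between calls to the robot, and variables do not carry over. Pictures are saved under pics/ and viewed, at most 10 in all, crops included, and the job is handed in when it is done.

Besides the shell and the picture viewer there is one more tool, called after ">>>" by a JSON object that holds its "fn" and its "kwargs", one argument or row to a line. move_arm: Moves the arm, as the interface text tells. Shifts and turns lie within -1 to 1; 1 stands for 0.1 m of shift or pi rad of turn. Its arguments: {"type":"object","properties":{"motion":{"type":"array"},"fingers":{"type":"number"},"newtons":{"type":"number"}},"required":["motion"]}

```bash
mkdir -p pics; ls; cat > h.py <<'E'
from cell import robot
import numpy as np, cv2
def cam(n):
    return robot.read_camera(n)
def save(c,f): cv2.imwrite('pics/'+f, c['image'][:,:,::-1])
def K(c):
    f=c['image'].shape[0]/2/np.tan(np.radians(c['vfov'])/2); return f
def pts(c,T=None):
    T=c['extrinsics'] if T is None else T
    f=K(c); H,W=c['range_z'].shape; u,v=np.meshgrid(np.arange(W),np.arange(H)); z=c['range_z']
    P=np.stack([(u-c['cx'])/f*z,-(v-c['cy'])/f*z,-z],-1)
    return P@T[:3,:3].T+T[:3,3]
E
python3 - <<'E'
from h import *
for n in('top','scene'):
    c=cam(n); save(c,n+'.png'); print(n,{k:c[k] for k in c if k not in('image','range_z')})
    np.savez(n+'.npz',**c)
s=robot.observe(); print(s)
E
```

```text
pics
top {'vfov': 49.74465804295468, 'cx': 275.01694413923815, 'cy': 206.0478612521757, 'extrinsics': array([[-0.00967746,  0.98380448, -0.1789835 ,  0.34211621],
       [-0.99990697, -0.0078001 ,  0.01118977, -0.11492731],
       [ 0.00961246,  0.17907514,  0.98378844,  1.28432215],
       [ 0.        ,  0.        ,  0.        ,  1.        ]])}
scene {'vfov': 42.97111974253215, 'cx': 274.9667131074512, 'cy': 207.3712616580782, 'extrinsics': array([[-0.84155384, -0.28787183,  0.45707434,  1.18984462],
       [ 0.53995664, -0.42434462,  0.72689647,  0.90151665],
       [-0.01529598,  0.85852283,  0.51254715,  0.81200221],
       [ 0.        ,  0.        ,  0.        ,  1.        ]])}
{'time': 0.1, 'qpos': array([ 1.05299406e+00,  3.42631854e-01,  1.52490381e+00, -9.07531018e-06,
        1.27541816e+00, -1.46005685e-01]), 'qvel': array([ 0.00043326, -0.00128618, -0.00289521,  0.00075395, -0.00050384,
        0.00013131]), 'joint_efforts': array([ 1.68895349e-03, -4.32004917e+01, -2.44696462e+01,  7.20232632e-02,
        5.25958801e-02, -4.47040054e-05]), 'tool_pos': array([0.19053104, 0.48881862, 0.22613164]), 'tool_rot': array([-3.14024471e+00, -1.89445996e-04,  2.76979859e+00]), 'contact_force': array([0.24851618, 0.13790781, 0.03791128]), 'torque': array([0.05649618, 0.00236456, 0.00276645]), 'grip_force': 0.0, 'opening': 0.0916176868476611}
```

View pics/top.png

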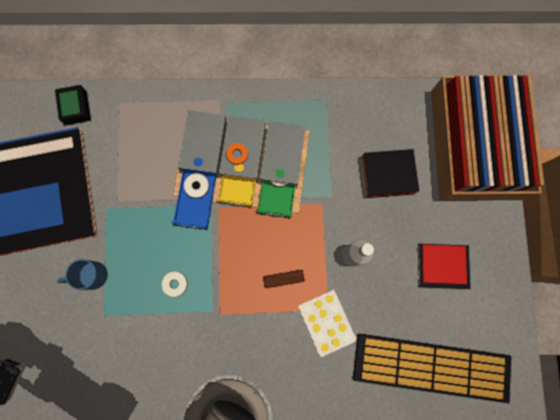

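View pics/scene.png

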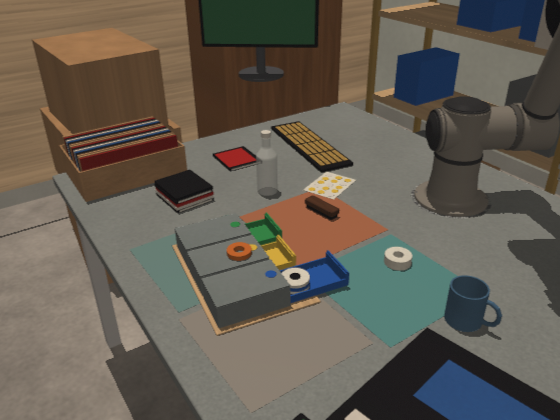

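The top view shows the blue tray far out, with its lip near (190,226). The yellow tray looks shut or nearly so, lip near (236,205), and the green one is slightly open, lip near (275,215). The roll on the yellow housing is at (237,154). Next I'll measure the lips and the housing axis.

```bash
cat > m.py <<'E'
from h import *
def run(c,T=None):
    P=pts(c,T); hsv=cv2.cvtColor(c['image'],cv2.COLOR_RGB2HSV); h,s,v=[hsv[...,i].astype(int) for i in range(3)]
    z=P[...,2]; reg=(P[...,0]>.3)&(P[...,0]<.85)&(P[...,1]>-.3)&(P[...,1]<.3)&(c['range_z']>0)
    top=reg&(abs(z-.066)<.006)&(s<80)
    n,l,st,_=cv2.connectedComponentsWithStats(top.astype(np.uint8))
    Q=P[top][:,:2].astype(np.float32)
    (ctr,sz,a)=cv2.minAreaRect(Q); print('housing top',ctr,sz,a,len(Q), np.median(P[top][:,2]))
    for k,(a,b) in dict(blue=(105,125),yellow=(20,34),green=(45,80)).items():
        m=reg&(h>=a)&(h<=b)&(s>130)&(v>40)
        t=m&(z>.038)&(z<.058)
        q=P[t][:,:2].astype(np.float32); 
        if len(q)<5: print(k,len(q)); continue
        r=cv2.minAreaRect(q); vx=cv2.fitLine(q,cv2.DIST_L2,0,.01,.01).ravel()
        print(k,len(q),'mean',q.mean(0),'z',P[t][:,2].mean(),'rect',r,'dir',np.degrees(np.arctan2(vx[1],vx[0])))
        f=m&(abs(z-.066)<.006); print('  dot',P[f].mean(0) if f.any() else None,f.sum())
if __name__=='__main__':
    c=dict(np.load('top.npz')); run(c); c=dict(np.load('scene.npz')); run(c)
E
python3 m.py
```

```text
housing top (0.734552264213562, -0.038685768842697144) (0.3356904983520508, 0.1721584051847458) 81.45359802246094 5922 0.06546901854614318
blue 122 mean [0.51866627 0.10711141] z 0.045354430038897164 rect ((0.5189527869224548, 0.10800682753324509), (0.09590102732181549, 0.010848126374185085), 82.0230712890625) dir 81.402275
  dot [0.69108991 0.08512369 0.06667826] 53
yellow 129 mean [ 0.58217835 -0.01653799] z 0.045088283550485955 rect ((0.5828161835670471, -0.01733776554465294), (0.09557817876338959, 0.011227807030081749), 82.073974609375) dir 81.65703
  dot [ 0.67274734 -0.02933857  0.06615243] 58
green 105 mean [ 0.55066675 -0.12604062] z 0.045818356461961175 rect ((0.5505809783935547, -0.12599581480026245), (0.09019461274147034, 0.010809684172272682), 81.353759765625) dir 81.50758
  dot [ 0.65690878 -0.14283062  0.06608964] 46
housing top (0.7371846437454224, -0.03738899528980255) (0.34224551916122437, 0.17100253701210022) 81.4616928100586 5635 0.06637619234077319
blue 151 mean [0.5251366  0.11589597] z 0.04560474840718958 rect ((0.5235826969146729, 0.11408393830060959), (0.09266602993011475, 0.011568225920200348), 80.33541870117188) dir 81.736694
  dot [0.69126472 0.08470014 0.06738536] 56
yellow 132 mean [ 0.5882738  -0.01107483] z 0.045306236058144427 rect ((0.5864117741584778, -0.012586172670125961), (0.096678227186203, 0.012462038546800613), 81.68277740478516) dir 82.07338
  dot [ 0.66992686 -0.02707109  0.06721743] 29
green 98 mean [ 0.5564401  -0.12094933] z 0.04509679577007625 rect ((0.5560563802719116, -0.12494321167469025), (0.09587918967008591, 0.009955126792192459), 82.37049102783203) dir 81.548325
  dot [ 0.65653522 -0.14298738  0.06766106] 33
```

>>> {"fn": "move_arm", "kwargs": {
  "motion": [
    [0,0,0,0,0,-0.0355],
    [0,0,0,0,0,-0.071],
    [0,0,0,0,0,-0.071]
  ],
  "fingers": -1,
  "newtons": 5
}}

```text
time: 0.48
tool_pos: [0.1906, 0.489, 0.2264]
tool_rot: [-3.141, -0.0, 2.992]
contact_force: [0.4, -0.1, -0.4]
opening: 0.0662
grip_force: 0.0
```

>>> {"fn": "move_arm", "kwargs": {
  "motion": [
    [-0.43,-0.41,0,0,0,0],
    [-0.86,-0.82,0,0,0,0]
  ]
}}

```text
time: 0.72
tool_pos: [0.2639, 0.3944, 0.2264]
tool_rot: [-3.141, -0.0, 2.992]
contact_force: [1.3, -0.1, 1.0]
opening: 0.0464
grip_force: 0.0
```

>>> {"fn": "move_arm", "kwargs": {
  "motion": [
    [-0.43,-0.41,0,0,0,0],
    [-0.86,-0.82,0,0,0,0]
  ]
}}

```text
time: 0.98
tool_pos: [0.3373, 0.2999, 0.2268]
tool_rot: [3.141, 0.0, 2.99]
contact_force: [0.0, -0.3, 0.1]
opening: 0.0261
grip_force: 0.0
```

>>> {"fn": "move_arm", "kwargs": {
  "motion": [
    [-0.43,-0.41,0,0,0,0],
    [-0.86,-0.82,0,0,0,0],
    [-0.86,-0.82,0,0,0,0],
    [-0.86,-0.82,0,0,0,0]
  ]
}}

```text
time: 1.48
tool_pos: [0.4091, 0.2078, 0.2265]
tool_rot: [3.141, -0.001, 2.99]
contact_force: [0.3, 0.1, -0.3]
opening: 0.0006
grip_force: 0.0
```

Now a wrist view for a closer measurement before going down.

```bash
cat >> m.py <<'E'
def wrist(f):
    from scipy.spatial.transform import Rotation as R
    s=robot.observe(); T=np.eye(4); T[:3,:3]=R.from_euler('xyz',s['tool_rot']).as_matrix(); T[:3,3]=s['tool_pos']
    c=cam('wrist'); save(c,f); run(c,T@c['hand_eye'])
    U=np.array([[-.989,.148],[.148,.989]]); print('tool XY',U@s['tool_pos'][:2],s['tool_pos'],'F',s['contact_force'])
E
python3 -c "
from m import *; wrist('w1.png')"
```

```text
housing top (0.0, 0.0) (0.0, 0.0) 0.0 0 nan
blue 0
yellow 485 mean [ 0.5811261  -0.01810165] z 0.04283187214412401 rect ((0.5812517404556274, -0.018263883888721466), (0.09327904880046844, 0.005730662029236555), 81.11064910888672) dir 81.478935
  dot None 0
green 282 mean [ 0.55525935 -0.0929384 ] z 0.04370625287701321 rect ((0.5551589727401733, -0.09595824778079987), (0.033753424882888794, 0.0100072817876935), 75.89726257324219) dir 77.23791
  dot None 0
tool XY [-0.37380788  0.26601789] [0.40905641 0.20776293 0.22654292] F [ 0.3154979   0.11174922 -0.32816954]
  return _methods._mean(a, axis=axis, dtype=dtype,
  ret = ret.dtype.type(ret / rcount)
```

View pics/w1.png

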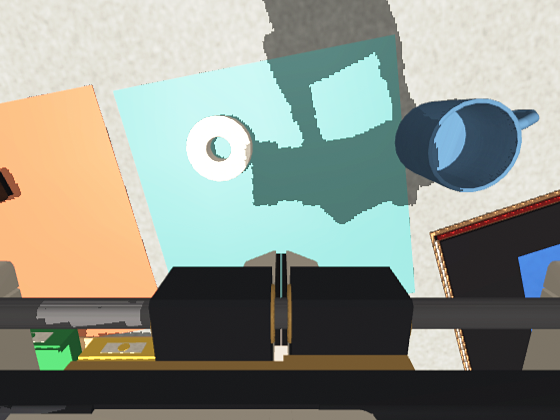

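The wrist camera looks back towards the robot. It shows roll_b at (218,148), well clear of the path, and the fingers closed. I'll move in front of the blue lip and go down.

>>> {"fn": "move_arm", "kwargs": {
  "motion": [
    [-0.43,-0.4,0,0,0,0],
    [-0.83,-0.8,0,0,0,0],
    [-0.83,-0.8,0.5,0,0,0],
    [-0.83,-0.8,1,0,0,0]
  ]
}}

```text
time: 2.02
tool_pos: [0.4797, 0.1173, 0.1259]
tool_rot: [3.141, 0.002, 2.993]
contact_force: [0.7, 0.4, -0.5]
opening: 0.0001
grip_force: 0.0
```

>>> {"fn": "move_arm", "kwargs": {
  "motion": [
    [0,0,0.5,0,0,0],
    [0,0,0.95,0,0,0],
    [0,0,0.95,0,0,0],
    [0,0,0.95,0,0,0]
  ]
}}

```text
time: 2.52
tool_pos: [0.4804, 0.1173, 0.0332]
tool_rot: [3.141, 0.002, 2.994]
contact_force: [-0.1, -0.2, -0.6]
opening: 0.0004
grip_force: 0.0
```

```bash
python3 -c "
from m import *
c=cam('scene'); save(c,'s2.png'); run(c)
s=robot.observe(); print(s['tool_pos'],np.array([[-.989,.148],[.148,.989]])@s['tool_pos'][:2])"
```

```text
housing top (0.6424219012260437, -0.02563995122909546) (0.34300896525382996, 0.3665434718132019) 82.57630157470703 5672 0.06643621504403435
blue 159 mean [0.52538025 0.1174446 ] z 0.04516179719070303 rect ((0.5225608348846436, 0.11241459101438522), (0.0943901389837265, 0.014324492774903774), 81.81297302246094) dir 81.83383
  dot [0.69136788 0.08487122 0.06754134] 56
yellow 132 mean [ 0.58857286 -0.009638  ] z 0.045487082818627525 rect ((0.5869705677032471, -0.013751950114965439), (0.09748858958482742, 0.012341951951384544), 81.4815673828125) dir 81.672935
  dot [ 0.66995548 -0.02701152  0.06726396] 29
green 99 mean [ 0.55652666 -0.12112027] z 0.045100703689242544 rect ((0.5551936626434326, -0.1237560510635376), (0.10032055526971817, 0.009389353916049004), 82.32779693603516) dir 81.66735
  dot [ 0.65712662 -0.14364345  0.06727228] 32
[0.48085045 0.1170946  0.03362838] [-0.45823109  0.18697242]
```

View pics/s2.png

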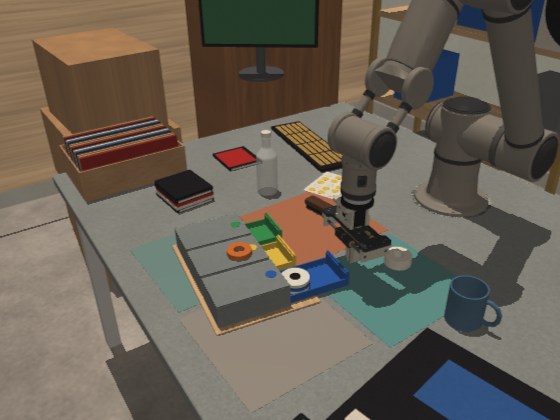

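The gripper now stands about 25 mm in front of the blue lip, with the fingers near (355,255). Pushing.

>>> {"fn": "move_arm", "kwargs": {
  "motion": [
    [-0.1,0,0.05,0,0,0],
    [-0.2,0,0.05,0,0,0],
    [-0.3,0,0.05,0,0,0],
    [-0.4,0,0.05,0,0,0],
    [-0.5,0,0.05,0,0,0],
    [-0.6,0,0.05,0,0,0],
    [-0.7,0,0.05,0,0,0],
    [-0.8,0,0.05,0,0,0],
    [-0.88,0,0.05,0,0,0],
    [-0.95,0,0.05,0,0,0]
  ]
}}

```text
time: 3.82
tool_pos: [0.5741, 0.1021, 0.0267]
tool_rot: [3.142, -0.0, 2.993]
contact_force: [-1.2, 0.0, 1.4]
opening: 0.0001
grip_force: 1.2
```

>>> {"fn": "move_arm", "kwargs": {
  "motion": [
    [-0.03,0,0,0,0,0],
    [-0.06,0,0,0,0,0],
    [-0.09,0,0,0,0,0],
    [-0.12,0,0,0,0,0]
  ]
}}

```text
time: 4.32
tool_pos: [0.5855, 0.1004, 0.0267]
tool_rot: [3.142, -0.0, 2.993]
contact_force: [-2.8, 0.8, 0.6]
opening: 0.0004
grip_force: 1.1
```

>>> {"fn": "move_arm", "kwargs": {
  "motion": [
    [-0.02,0,0,0,0,0],
    [-0.04,0,0,0,0,0],
    [-0.05,0,0,0,0,0]
  ]
}}

```text
time: 4.7
tool_pos: [0.5903, 0.0997, 0.0266]
tool_rot: [3.142, -0.001, 2.993]
contact_force: [-5.0, 0.9, 1.8]
opening: 0.0005
grip_force: 2.3
```

>>> {"fn": "move_arm", "kwargs": {
  "motion": [
    [-0.02,0,0,0,0,0],
    [-0.02,0,0,0,0,0]
  ]
}}

```text
time: 4.95
tool_pos: [0.5903, 0.0996, 0.0267]
tool_rot: [-3.141, -0.005, 2.993]
contact_force: [-9.4, 1.4, 5.8]
opening: 0.0006
grip_force: 4.6
```

>>> {"fn": "move_arm", "kwargs": {
  "motion": [
    [-0.02,0,0,0,0,0],
    [-0.02,0,0,0,0,0]
  ]
}}

```text
time: 5.2
tool_pos: [0.5903, 0.0996, 0.0267]
tool_rot: [-3.141, -0.009, 2.993]
contact_force: [-15.3, 1.4, 10.9]
opening: 0.0007
grip_force: 8.0
```

>>> {"fn": "move_arm", "kwargs": {
  "motion": [
    [0.1,0,0,0,0,0],
    [0.3,0,0,0,0,0],
    [0.4,0,-0.4,0,0,0],
    [0.4,0,-0.9,0,0,0],
    [0.4,0,-0.9,0,0,0]
  ]
}}

```text
time: 5.82
tool_pos: [0.558, 0.1051, 0.1211]
tool_rot: [3.14, 0.011, 2.993]
contact_force: [0.1, -0.3, -1.4]
opening: 0.0006
grip_force: 0.0
```

```bash
python3 -c "
from m import *
for n in('top','scene'):
  c=cam(n); save(c,n+'3.png'); run(c)
s=robot.observe(); print(s['tool_pos'],np.array([[-.989,.148],[.148,.989]])@s['tool_pos'][:2])"
```

```text
housing top (0.734026312828064, -0.03850662708282471) (0.33604729175567627, 0.1720837503671646) 81.4556884765625 5782 0.06542940911493422
blue 0
yellow 126 mean [ 0.58207375 -0.01776653] z 0.04527290692642026 rect ((0.5826355218887329, -0.01855982095003128), (0.0924515575170517, 0.010581521317362785), 81.43863677978516) dir 81.955666
  dot [ 0.67271322 -0.02968146  0.06620612] 59
green 106 mean [ 0.5507869  -0.12558465] z 0.04542478063475243 rect ((0.5504562854766846, -0.12591654062271118), (0.09020698815584183, 0.010359256528317928), 81.93016815185547) dir 81.79177
  dot [ 0.65707423 -0.14269675  0.06618058] 45
housing top (0.7370144128799438, -0.037743717432022095) (0.34278687834739685, 0.17179374396800995) 81.58133697509766 5639 0.06647137888373211
blue 158 mean [0.60865873 0.10453998] z 0.045334560862874275 rect ((0.6060571670532227, 0.09812384843826294), (0.09714807569980621, 0.013119732961058617), 80.9699478149414) dir 82.24583
  dot [0.69115766 0.08479864 0.06732527] 55
yellow 133 mean [ 0.5883924  -0.01047578] z 0.04531180377646503 rect ((0.5866985321044922, -0.01398392766714096), (0.0975019782781601, 0.012722749263048172), 80.15338134765625) dir 81.911194
  dot [ 0.66981227 -0.02718255  0.06743485] 28
green 97 mean [ 0.55673856 -0.11967749] z 0.04527963892309205 rect ((0.5556419491767883, -0.1251133233308792), (0.0960916057229042, 0.009682229720056057), 82.55371856689453) dir 81.58819
  dot [ 0.65737146 -0.14285278  0.06823704] 30
[0.55532465 0.10491554 0.11719101] [-0.53368858  0.18594952]
```

View pics/scene3.png

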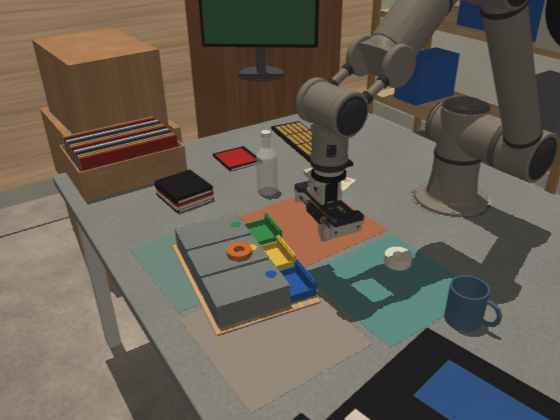

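The blue tray is home: its lip is at (0.606,0.098), at the housing row's predicted shut place, and the green tray hasn't moved. Now over to the yellow well.

>>> {"fn": "move_arm", "kwargs": {
  "motion": [
    [-0.25,-0.5,0,0,0,0],
    [-0.5,-0.95,0,0,0,0]
  ]
}}

```text
time: 6.18
tool_pos: [0.59, 0.0027, 0.1152]
tool_rot: [-3.142, -0.002, 2.994]
contact_force: [0.6, 0.4, -0.0]
opening: 0.0001
grip_force: 0.0
```

>>> {"fn": "move_arm", "kwargs": {
  "motion": [
    [-0.31,-0.2,0,0,0,0],
    [-0.31,-0.2,0,0,0,0],
    [-0.31,-0.2,0.3,0,0,0],
    [-0.31,-0.2,0.5,0,0,0],
    [-0.31,-0.2,0.5,0,0,0]
  ]
}}

```text
time: 6.8
tool_pos: [0.6156, -0.0197, 0.0641]
tool_rot: [3.141, -0.006, 2.994]
contact_force: [-0.2, -0.1, 0.0]
opening: 0.0007
grip_force: 0.0
```

```bash
python3 -c "
from m import *
c=cam('scene'); save(c,'s4.png'); cv2.imwrite('pics/s4c.png',cv2.resize(c['image'][170:350,140:380,::-1],None,fx=3,fy=3))
s=robot.observe(); print(s['contact_force'],s['tool_pos'],np.array([[-.989,.148],[.148,.989]])@s['tool_pos'][:2])"
```

```text
[-0.55466652  0.30693803  0.21563621] [ 0.61676562 -0.0199227   0.06560524] [-0.61292975  0.07157776]
```

View pics/s4c.png

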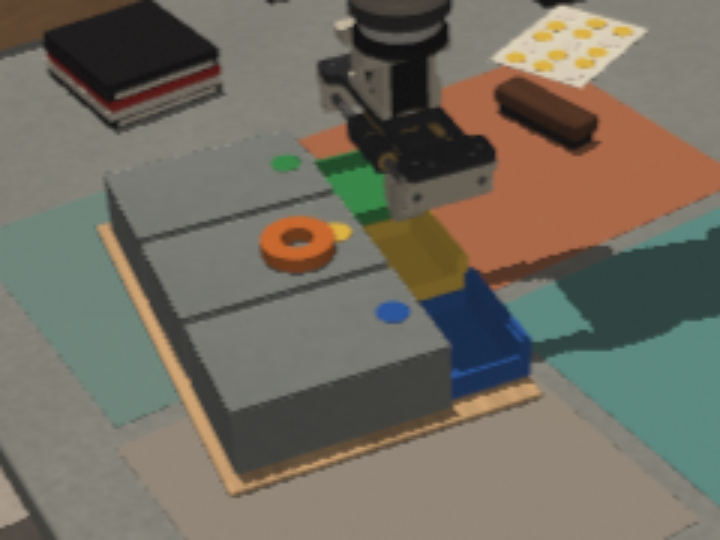

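The yellow well is open at crop (415,255), under the gripper. The lip and housing clearances come out at 17 and 26 mm, so I'll go down in small steps.

>>> {"fn": "move_arm", "kwargs": {
  "motion": [
    [0,0,0.1,0,0,0],
    [0,0,0.2,0,0,0],
    [0,0,0.3,0,0,0],
    [0,0,0.36,0,0,0],
    [0,0,0.42,0,0,0],
    [0,0,0.42,0,0,0]
  ]
}}

```text
time: 7.6
tool_pos: [0.6176, -0.0207, 0.0242]
tool_rot: [3.141, -0.001, 2.993]
contact_force: [0.4, -0.1, -0.6]
opening: 0.0004
grip_force: 0.0
```

>>> {"fn": "move_arm", "kwargs": {
  "motion": [
    [0.07,0,0,0,0,0],
    [0.14,0,0,0,0,0],
    [0.2,0,0,0,0,0],
    [0.25,0,0,0,0,0],
    [0.3,0,0,0,0,0]
  ]
}}

```text
time: 8.22
tool_pos: [0.5884, -0.0163, 0.025]
tool_rot: [3.142, 0.001, 2.993]
contact_force: [1.8, 0.3, 0.0]
opening: 0.0006
grip_force: 1.1
```

>>> {"fn": "move_arm", "kwargs": {
  "motion": [
    [0.1,0,0,0,0,0],
    [0.2,0,0,0,0,0],
    [0.3,0,0,0,0,0],
    [0.4,0,0,0,0,0],
    [0.5,0,0,0,0,0],
    [0.6,0,0,0,0,0],
    [0.68,0,0,0,0,0],
    [0.74,0,0,0,0,0],
    [0.79,0,0,0,0,0]
  ]
}}

```text
time: 9.35
tool_pos: [0.5097, -0.0046, 0.0246]
tool_rot: [3.142, -0.0, 2.993]
contact_force: [2.8, -0.5, 0.6]
opening: 0.0007
grip_force: 1.1
```

>>> {"fn": "move_arm", "kwargs": {
  "motion": [
    [0.02,0,0,0,0,0],
    [0.04,0,0,0,0,0],
    [0.06,0,0,0,0,0]
  ]
}}

```text
time: 9.72
tool_pos: [0.5061, -0.004, 0.0248]
tool_rot: [3.141, 0.005, 2.993]
contact_force: [10.1, -1.6, -8.9]
opening: 0.0006
grip_force: 5.5
```

>>> {"fn": "move_arm", "kwargs": {
  "motion": [
    [0.02,0,0,0,0,0],
    [0.02,0,0,0,0,0]
  ]
}}

```text
time: 9.98
tool_pos: [0.5062, -0.0041, 0.025]
tool_rot: [3.141, 0.009, 2.992]
contact_force: [12.9, -1.0, -9.0]
opening: 0.0006
grip_force: 6.6
```

>>> {"fn": "move_arm", "kwargs": {
  "motion": [
    [0.03,0,0,0,0,0],
    [0.03,0,0,0,0,0],
    [0.03,0,0,0,0,0]
  ]
}}

```text
time: 10.35
tool_pos: [0.5062, -0.0041, 0.0254]
tool_rot: [3.141, 0.015, 2.992]
contact_force: [21.6, -2.5, -14.6]
opening: 0.0008
grip_force: 10.5
```

>>> {"fn": "move_arm", "kwargs": {
  "motion": [
    [-0.1,0,0,0,0,0],
    [-0.2,0,0,0,0,0],
    [-0.2,0,-0.4,0,0,0],
    [-0.2,0,-0.9,0,0,0],
    [-0.2,0,-0.9,0,0,0]
  ]
}}

```text
time: 10.98
tool_pos: [0.521, -0.0061, 0.1181]
tool_rot: [3.141, 0.006, 2.993]
contact_force: [-0.4, -0.8, -0.4]
opening: 0.0007
grip_force: 0.0
```

>>> {"fn": "move_arm", "kwargs": {
  "motion": [
    [0.3,0,-0.4,0,0,0],
    [0.8,0,-0.6,0,0,0],
    [1,0,-0.6,0,0,0],
    [1,0,-0.6,0,0,0]
  ]
}}

```text
time: 11.48
tool_pos: [0.4187, 0.0092, 0.1743]
tool_rot: [3.141, -0.002, 2.993]
contact_force: [-0.1, -0.4, -0.3]
opening: 0.0007
grip_force: 0.0
```

```bash
python3 -c "
from m import *
for n in('top','scene'):
  c=cam(n); save(c,n+'5.png'); run(c)
s=robot.observe(); print(s['tool_pos'],s['contact_force'],s['time'])"
```

```text
housing top (0.7345678806304932, -0.038828060030937195) (0.33585140109062195, 0.17228704690933228) 81.64049530029297 5922 0.06543309374473105
blue 119 mean [0.6022863  0.09451184] z 0.04520307308098216 rect ((0.6028113961219788, 0.09525225311517715), (0.09480802714824677, 0.011235589161515236), 81.8983154296875) dir 81.6549
  dot [0.69133939 0.08494608 0.0667733 ] 51
yellow 28 mean [ 0.4927438  -0.03818614] z 0.045530182203985047 rect ((0.5696211457252502, -0.011204637587070465), (0.19294194877147675, 0.05635802075266838), 5.903648376464844) dir 11.883476
  dot [ 0.67283212 -0.02944718  0.06645289] 57
green 102 mean [ 0.5508078  -0.12537356] z 0.045656871671554335 rect ((0.5504832863807678, -0.12602321803569794), (0.08998225629329681, 0.010642499662935734), 81.83958435058594) dir 81.96209
  dot [ 0.65689579 -0.14260026  0.06667027] 44
housing top (0.7368037700653076, -0.03900855779647827) (0.34667715430259705, 0.17141608893871307) 81.46869659423828 5631 0.06641321826452717
blue 158 mean [0.60880333 0.10587002] z 0.04534819300683536 rect ((0.6055023670196533, 0.0985667034983635), (0.09942033886909485, 0.013671603053808212), 81.31987762451172) dir 81.86846
  dot [0.69122093 0.08461895 0.06731297] 56
yellow 131 mean [0.49490514 0.00370153] z 0.04530717979810243 rect ((0.5525774955749512, 0.011010129004716873), (0.15351632237434387, 0.08951202034950256), 9.248005867004395) dir 78.360535
  dot [ 0.67015304 -0.02657607  0.06792437] 28
green 92 mean [ 0.55629617 -0.12037592] z 0.04538010180907107 rect ((0.5556038618087769, -0.1232694685459137), (0.09485927224159241, 0.009102868847548962), 80.49845123291016) dir 81.59144
  dot [ 0.65691609 -0.14329926  0.06744713] 33
[0.42053914 0.00877897 0.17425598] [-0.67993329 -0.30288586 -0.34063564] 11.575
```

View pics/scene5.png

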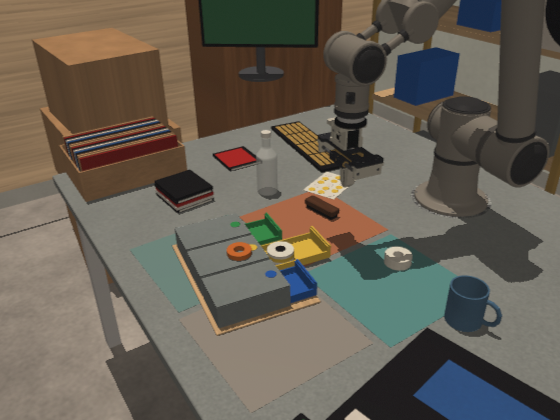

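The yellow tray is out against its stop, with its lip near (322,245), about 98–100 mm out. It wouldn't move further under a 21 N pull. Blue is shut (300,280), and the green tray, orange roll, brush and the rest are where they were. The robot is clear of everything.

```bash
python3 -c "
from cell import robot; print(robot.hand_in())"
```

```text
the job is handed in; nothing more can be done
None
```

I pushed the blue tray fully home, then drew the yellow tray out to its end stop and left it out. The green tray and everything else on the desk stayed put, and I handed the job in at about 11.6 s.

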